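Two door kits from the hall table

TASK

Make up the two door kits from the things laid out on the hall table. The oblong tray is for the front door: put the long steel wedge in its long bay and the umbrella hook in its short bay; the square tray is for the bedroom: put the short steel wedge and the coat peg in it, one in each bay, in whichever order you like. Leave each thing lying flat on its bay's floor, the same side down as it lies now, and leave the padlock and the polish tin where they lie.

Things in the scene. Friction and masses are not known exactly. Their poses are not given: they have to be found in the camera images.
- long_wedge_mid (a point): Long steel door wedge on its flat base: 120 long (its x), 38 wide (y), top sloping from 4 mm high at the thin end (-x) to 34 mm at the thick end (+x). The point, for gripping across y near the centre of mass, is on the centre line, 15 mm from mid-length towards the thick end (wedge 23 high there), 11 mm above the base. z up. 0.2 to 0.45 kg.
- short_wedge_mid (a point): Short steel door wedge on its flat base: 72 long (its x), 30 wide (y), top sloping from 4 mm high at the thin end (-x) to 24 mm at the thick end (+x). The point, for gripping across y, is on the centre line, 9 mm from mid-length towards the thick end (wedge 16 high there), 8 mm above the base. z up. 0.1 to 0.22 kg.
- umbrella_hook_mid (a point): White hard plastic umbrella hook lying on its back plate, 84 (its x) by 32 (y) by 5 thick. From the plate's middle a web 34 long (x), 14 wide (y) rises to 42 mm; a horn curls from its top to +x, to 44 mm out and 44 mm up. The point is in the web, 26 mm above the plate's underside: grip across y, fingertips above the plate. z up. About 60 g.
- coat_peg_mid (a point): White plastic clamp-on coat peg on its side: shaft 20 in diameter along its x, knob 28 in diameter at the -x end, C-shaped clamp (28 high, 44 wide) with a thumb screw to y = +41 mm at the +x end. The point is on the shaft's axis, 14 mm above the underside; shaft from x = -30 to +18 mm, whole peg -38 to +46. Grip the shaft across y. z up. About 70 g.
- oblong_tray: Oblong wooden tray, fixed, 265 (its x) by 110 (y), origin under its centre, on the table. Walls 5 thick, tops 24 above the table; inner floor 5 above it. A divider 5 thick, as high as the walls, at x = +20 mm makes a long bay (145 by 100 inside, centre x = -55, y = 0) and a short bay (105 by 100 inside, centre x = +75, y = 0).
- square_tray: Nearly square wooden tray, fixed, 160 (its x) by 195 (y), origin under its centre, on the table. Walls 5 thick, tops 24 above the table; inner floor 5 above it. A divider 5 thick, as high as the walls, along x through the middle makes two equal bays, each 150 (x) by 90 (y) inside, centres at y = +47.5 and -47.5 mm.
- padlock_mid (a point): Brass padlock lying flat among the stock: body 42 by 40, 22 high, steel shackle, 70 long over all. In no kit. The point is on its centre line, 11 mm above the table, in the body 9 mm from its shackle face.
- tin_mid (a point): A round flat tin of shoe polish, 60 in diameter, 22 high, among the stock; not part of any kit. This point is on its axis, half-way up.
There are look-alikes about, which are no part of the job. Leave any pink look-alike of the part that bears umbrella_hook_mid alone.

How it is judged:
By the outcome, as a careful person would: the job done as asked, in the order asked, and still so for the second after the job is handed in, with the robot touching nothing.
It also fails if it takes over 99 s, if anything falls off the work surface, if the arm or the gripper's body presses on something with over 40 N, if the wrist force passes 120 N, or if a joint passes its speed limit or range.

ROBOT

A 7-joint arm with a two-finger parallel gripper is mounted at the origin on the work surface. World frame = base frame: x ahead of the robot, y to its left, z up, the work surface at z = 0. Lengths are in mm, angles in rad, forces in N, time in s.
With the tool pointing down it reaches from about 425 to 875 mm from the base axis. Payload 8.4 kg.
Tool frame: the origin (TCP) lies at the very end of the fingers, on their centre line; the grasp point (between the pads) lies 19 mm behind it; x points along the fingers, z is the direction in which the jaws open and shut, and the axes are right-handed (so a half turn about x gives the same grasp; the last joint's range is limited). The gripper opens to 85 mm and grips with 20 to 120 N. Pads are 22 mm wide; open, the fingers measure 114 mm over their backs; the gripper's body (76 mm by 85 mm) begins 54 mm behind the grasp point. The pads swing forward as they close: fully open they stand 13 mm farther back than shut.
Start: joints at [-1.438, 0.333, 0.04, 1.465, -0.013, 1.343, -0.059], TCP at [149.328, 632.586, 231.308] pointing down, gripper open.
Joint ranges: [-2.58, 2.58], [-0.38, 2.09], [-1.3, 1.39], [0.25, 2.4], [-1.5, 4.64], [0.08, 2.09], [-2.65, 2.65]. Speed limits (rad/s): [2.22, 2.22, 2.79, 2.79, 3.14, 3.14, 3.14].

INTERFACE

Orientations are given as a rotation vector (axis times angle).
In Python, from workcell import bot gives the robot as it stands. The module is installed in compiled form; this text tells all that it offers.
- The arm moves only by the tool arm_command, never from a script. Its argument "motion" is a list of rows, each a list of 2 entries, a list of its own where there are three numbers: the shift along the tool's x, y, z in mm, then the turn about the tool's x in rad. In form: [[[x, y, z], yaw], ...]. A call has 1 to 20 rows; each row shifts and turns the pose as measured when the row begins, along the tool's axes as they then stand; what a row does not reach is not made up. A row lasts 1/12 s, in which the tool goes at most 41.7 mm and 7.16 degrees, less where a joint would pass 70% of its speed; a pose out of reach is approached as far as the arm can. A call with a gripper value outside its range is refused whole. "gripper" is the closure, from -1 (fully open) to 1 (shut), so that 0 is half open, set as the call begins (left out, the last holds). The fingers move at their own pace and stop on an object; "grip_force" is the grip in N (left out, the last holds). Time passes only in rows, so rows that do not move let the fingers close. It gives the time, the measured TCP pose, the force and the opening at its end, in the units of the state.
- bot.sense(): the state, without advancing time (a new reading comes with each control period).
- bot.read_camera(name): name is "scene" or "top"; returns (picture, depth): 420x560x3 uint8, blue, green, red; 420x560 float32, mm along the optical axis (not along the pixel's ray), 0 where there is no reading.
- bot.camera_info(name): a dict with "camera_matrix" (3x3 intrinsics, pixels), "dist" ([k1, k2, p1, p2, k3] as OpenCV has them; the pictures are not rectified), "R" (3x3) and "t" (3): a world point X has camera coordinates R X + t. Camera axes: x right, y down, z forward; pixel columns grow to the right and rows downward; lengths in mm; the calibration is good to about 2 mm. A picture is of the moment at which its call begins. camera_info takes no time and is no camera call.
- bot.finish_job(): hands the job in, once; it reports no verdict.
Trained networks look in the newest picture that a camera, given by its name, has taken for a name from the list of things; names that differ only in an ending like _2 or _b are one class to them, and where a whole thing is asked for, a point or a joint stands for the part that bears it (a point fixed in the world has none). Each returns a list of dicts, best first, with "confidence" (0 to 1); they miss things now and then, are a little off and sometimes report something else, mostly with a low value. They report only what shows in the picture. A call takes as long as a camera call. They do not tell look-alikes from the thing itself.
- bot.search_frame(label, camera): "xy" ([column, row] in pixels, amid what is visible of it).
The state is a dict: "t": time; "joint_positions": joint angles; "joint_vel": joint speeds; "tau": joint torques, N m; "position": TCP position; "ee_rot": TCP orientation; "contact_force": force on the tool from outside, world axes, zero at the start; "moment": the same for the moment, N m; "gripper_width": finger opening in mm.
Only numpy, scipy, OpenCV 4.12 (cv2) and the standard library are available. Lean on these libraries where they do the work, as an engineer would, in place of code of your own. Each camera call takes 0.05 s, during which the arm holds its last target. There are 200 camera calls.

## Working session

There is one attempt and no reset: what is moved stays moved. The work goes in short steps, Python scripts to look and compute and a tool call to move; the robot and the scene stay as the last step left them, time stands still between calls to the robot, and variables do not carry over. Pictures are saved under pics/ and viewed, about 12 in all and at most 16, crops included, and the job is handed in when it is done.

Besides the shell and the picture viewer there is one more tool, called by a JSON object that holds its "api" and its "payload", one argument or row to a line. arm_command: Moves the arm, as the interface text tells. Its arguments: {"type":"object","properties":{"motion":{"type":"array"},"gripper":{"type":"number"},"grip_force":{"type":"number"}},"required":["motion"]}

```bash
mkdir -p pics; cat > h.py <<'E'
import numpy as np, cv2
from workcell import bot
def snap(cam,fn=None):
    p,d=bot.read_camera(cam)
    if fn: cv2.imwrite('pics/'+fn,p)
    return p,d
def cloud(cam,d):
    c=bot.camera_info(cam);K=np.array(c['camera_matrix'],float);D=np.array(c['dist'],float)
    h,w=d.shape;u,v=np.meshgrid(np.arange(w),np.arange(h))
    n=cv2.undistortPoints(np.stack([u,v],-1).reshape(-1,1,2).astype(np.float64),K,D).reshape(h,w,2)
    C=np.dstack([n*d[...,None],d])
    W=(C-np.array(c['t']).ravel())@np.array(c['R'])
    W[d<=0]=np.nan
    return W
E
python3 - <<'E'
from h import *
for c in('top','scene'):
    p,d=snap(c,c+'0.png');i=bot.camera_info(c);W=cloud(c,d);np.savez(c+'0.npz',p=p,W=W)
    print(c,-np.array(i['R']).T@np.array(i['t']).ravel())
    for l in ['long_wedge_mid','short_wedge_mid','umbrella_hook_mid','coat_peg_mid','padlock_mid','tin_mid','oblong_tray','square_tray']:
        for r in bot.search_frame(l,c)[:4]:
            x,y=np.round(r['xy']).astype(int);print(l,(x,y),round(r['confidence'],2),np.round(W[y,x]))
s=bot.sense();print(s['t'],s['position'],s['ee_rot'],s['gripper_width'],s['contact_force'])
E
```

```text
top [ 465.60075464  -15.17800778 1048.5323107 ]
long_wedge_mid (np.int64(247), np.int64(300)) 0.57 [417.  86.  22.]
short_wedge_mid (np.int64(248), np.int64(240)) 0.81 [562.  83.  12.]
umbrella_hook_mid (np.int64(248), np.int64(186)) 0.89 [691.  78.  42.]
umbrella_hook_mid (np.int64(255), np.int64(136)) 0.55 [822.  60.  32.]
coat_peg_mid (np.int64(316), np.int64(244)) 0.97 [546. -83.  27.]
padlock_mid (np.int64(322), np.int64(291)) 0.63 [433. -94.  23.]
padlock_mid (np.int64(246), np.int64(301)) 0.52 [414.  88.  23.]
tin_mid (np.int64(313), np.int64(188)) 0.68 [686. -81.  22.]
oblong_tray (np.int64(151), np.int64(263)) 0.87 [510. 327.   7.]
oblong_tray (np.int64(323), np.int64(295)) 0.51 [424. -96.  23.]
square_tray (np.int64(418), np.int64(258)) 0.88 [ 505. -338.    3.]
scene [1205.2170045   287.28598261  919.29536783]
long_wedge_mid (np.int64(341), np.int64(181)) 0.86 [429.  81.  18.]
short_wedge_mid (np.int64(317), np.int64(221)) 0.71 [563.  80.  15.]
umbrella_hook_mid (np.int64(258), np.int64(319)) 0.82 [847.  86.  40.]
umbrella_hook_mid (np.int64(290), np.int64(272)) 0.72 [722.  91.  35.]
coat_peg_mid (np.int64(255), np.int64(192)) 0.62 [564. -80.  24.]
padlock_mid (np.int64(276), np.int64(158)) 0.58 [444. -88.  25.]
padlock_mid (np.int64(225), np.int64(233)) 0.54 [695. -82.  21.]
tin_mid (np.int64(223), np.int64(235)) 0.9 [702. -83.  21.]
oblong_tray (np.int64(427), np.int64(256)) 0.57 [536. 329.  21.]
oblong_tray (np.int64(292), np.int64(272)) 0.21 [711.  91.  20.]
square_tray (np.int64(256), np.int64(192)) 0.63 [560. -80.  21.]
square_tray (np.int64(177), np.int64(144)) 0.57 [ 519. -333.   19.]
0.9 [149.33467346 632.60020428 231.3090143 ] [-1.03675076  1.31001254  1.0367266 ] 85.57903019667037 [ 0.66130538 -0.13447048  0.15581216]
```

```bash
python3 - <<'E'
from h import *
a=np.load('top0.npz');p=a['p']
c=cv2.resize(p[110:330,100:480],None,fx=2.1,fy=2.1,interpolation=cv2.INTER_CUBIC);cv2.imwrite('pics/topc.png',c)
# orthographic map of top: cloud points, 1px=1mm ; x up, y left
W=a['W'];W=W.reshape(-1,3);q=p.reshape(-1,3)
b=np.load('scene0.npz')
c=cv2.resize(b['p'][100:380,110:510],None,fx=2,fy=2,interpolation=cv2.INTER_CUBIC);cv2.imwrite('pics/scenec.png',c)
E
```

```text
(no output)
```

View pics/topc.png

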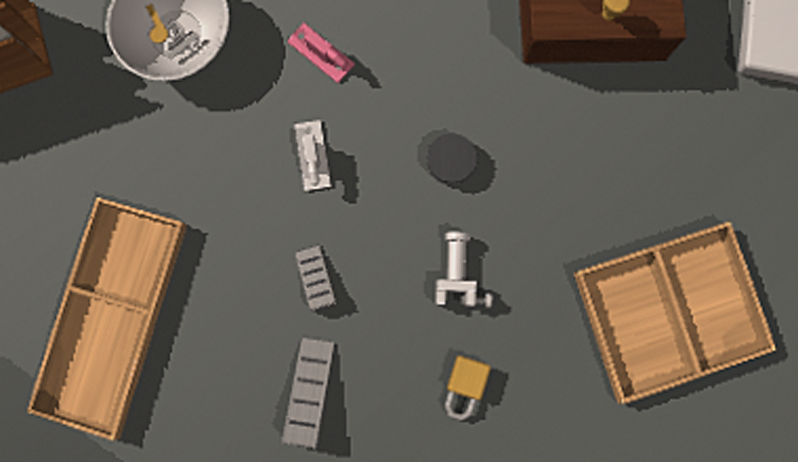

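View pics/scenec.png

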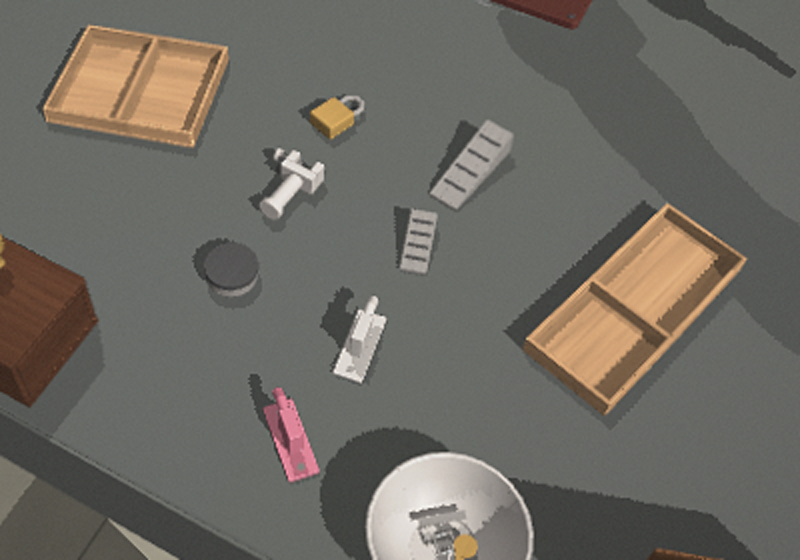

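The top view shows the stock in two columns. The white hook is at crop (313,155), with its pink look-alike at (322,52), the short wedge at (315,277), the long wedge at (308,392) and the peg at (458,270). The oblong tray is on the left and the square tray on the right. The scene view agrees. Next I'll work out the poses.

```bash
cat >> h.py <<'E'
R={'long':(417,86,85),'short':(562,83,50),'hook':(695,82,55),'peg':(552,-83,62),'padlock':(430,-93,50),'tin':(690,-82,50),'oblong':(515,325,160),'square':(510,-335,150)}
def rects(W,names=R,zt={'oblong':(18,32),'square':(18,32)}):
    for n in names:
        x,y,r=R[n];lo,hi=zt.get(n,(4,60))
        m=(np.hypot(W[...,0]-x,W[...,1]-y)<r)&(W[...,2]>lo)&(W[...,2]<hi)
        P=W[m];q=cv2.minAreaRect(P[:,:2].astype(np.float32))
        c,s,a=q
        if s[0]<s[1]: s=s[::-1];a+=90
        a=(a+90)%180-90
        ax=np.array([np.cos(np.radians(a)),np.sin(np.radians(a))]);t=(P[:,:2]-c)@ax
        z=[round(float(np.median(P[(t>k*s[0]/6-s[0]/2)&(t<(k+1)*s[0]/6-s[0]/2),2])),0) for k in range(6)]
        print(n,np.round(c,1),np.round(s,1),'ang',round(a,1),'z along',z,len(P))
E
python3 - <<'E'
from h import *
for c in('top','scene'):
    W=np.load(c+'0.npz')['W'];print(c);
    m=(abs(W[...,0]-600)<150)&(abs(W[...,1])<30);print('table z',np.nanmedian(W[m][:,2]));rects(W)
E
```

```text
top
table z -0.007429127662635428
long [413.4  84.7] [151.5 149.3] ang 10.0 z along [4.0, 31.0, 25.0, 20.0, 12.0, 7.0] 849
short [564.4  78.3] [88.2 84.6] ang 54.0 z along [21.0, 20.0, 15.0, 10.0, 6.0, 5.0] 361
hook [701.4  89.6] [98.9 81.3] ang -14.3 z along [4.0, 7.0, 11.0, 38.0, 6.0, 6.0] 341
peg [551.3 -82. ] [114.5 101.5] ang -67.4 z along [5.0, 26.0, 27.0, 24.0, 22.0, 4.0] 432
padlock [432.  -89.2] [89.1 75.6] ang -2.4 z along [13.0, 14.0, 22.0, 22.0, 22.0, 5.0] 361
tin [694.2 -83.5] [82.3 80.8] ang 82.9 z along [22.0, 22.0, 22.0, 22.0, 22.0, 4.0] 471
oblong [515.7 325.5] [264.9 113.1] ang -17.6 z along [23.0, 23.0, 23.0, 23.0, 23.0, 24.0] 817
square [ 504.3 -342.4] [197.6 159.6] ang -74.3 z along [23.0, 24.0, 23.0, 24.0, 24.0, 23.0] 838
scene
table z 0.3985291198029486
long [421.   82.7] [157.7 157.4] ang 63.3 z along [5.0, 5.0, 27.0, 17.0, 9.0, 5.0] 883
short [562.3  82. ] [89.5 82.3] ang 58.3 z along [22.0, 21.0, 17.0, 10.0, 6.0, 5.0] 422
hook [705.1  85.4] [104.   86.8] ang -64.4 z along [5.0, 6.0, 18.0, 9.0, 6.0, 5.0] 504
peg [552.6 -72.6] [111.8 103.4] ang 28.4 z along [18.0, 27.0, 24.0, 22.0, 21.0, 16.0] 510
padlock [427.9 -88.1] [91.3 81.5] ang 63.1 z along [5.0, 20.0, 21.0, 21.0, 14.0, 4.0] 360
tin [688.9 -88.8] [81.7 75.1] ang -30.1 z along [22.0, 22.0, 22.0, 22.0, 21.0, 16.0] 588
oblong [515.6 328.2] [268.4 112.4] ang -18.0 z along [24.0, 24.0, 24.0, 24.0, 24.0, 23.0] 1051
square [ 504.3 -339. ] [196.4 165.7] ang -74.2 z along [23.0, 23.0, 23.0, 23.0, 22.0, 22.0] 774
```

```bash
cat >> h.py <<'E'
from scipy.optimize import minimize
def H(n,x,y):
    b=lambda x0,x1,y0,y1:(x>x0)&(x<x1)&(y>y0)&(y<y1)
    z=np.zeros_like(x)
    if n=='long': z[:]=np.where(b(-60,60,-19,19),4+30*(x+60)/120,0)
    if n=='short': z[:]=np.where(b(-36,36,-15,15),4+20*(x+36)/72,0)
    if n=='hook':
        z[b(-42,42,-16,16)]=5;z[b(-17,44,-7,7)]=40
    if n=='peg':
        k=b(-30,18,-10,10);z[k]=14+np.sqrt(np.clip(100-y[k]**2,0,None))
        k=b(-38,-30,-14,14);z[k]=14+np.sqrt(np.clip(196-y[k]**2,0,None))
        z[b(18,46,-22,22)&~b(26,46,-14,14)]=28
        z[b(28,46,22,41)]=16
    if n in('oblong','square'):
        L,w=(132.5,55) if n=='oblong' else (80,97.5)
        k=b(-L,L,-w,w);z[k]=24;z[b(-L+5,L-5,-w+5,w-5)]=5
        z[k&((abs(x-20)<2.5) if n=='oblong' else (abs(y)<2.5))]=24
    return z
def fit(n,Ws,at=None,r=None,starts=None):
    x,y,r0=R[n];
    if at is not None:x,y=at
    r=r or r0
    P=np.concatenate([W[(np.hypot(W[...,0]-x,W[...,1]-y)<r)] for W in Ws])
    def cost(q):
        c,s=np.cos(q[2]),np.sin(q[2]);d=P[:,:2]-q[:2]
        return np.minimum(abs(P[:,2]-H(n,c*d[:,0]+s*d[:,1],-s*d[:,0]+c*d[:,1])),12).mean()
    res=[]
    for a in (starts if starts is not None else np.arange(-180,180,20)):
        g=minimize(cost,[x,y,np.radians(a)],method='Nelder-Mead',options=dict(initial_simplex=[[x-6,y-6,np.radians(a-8)],[x+9,y,np.radians(a)],[x,y+9,np.radians(a)],[x,y,np.radians(a+10)]]))
        res.append((g.fun,g.x))
    return min(res,key=lambda t:t[0])
E
python3 - <<'E'
from h import *
A,B=[np.load(c+'0.npz')['W'] for c in('top','scene')]
for n in ['long','short','hook','peg','oblong','square']:
    for k,Ws in(('top',[A]),('scn',[B]),('both',[A,B])):
        f,q=fit(n,Ws);print(n,k,round(f,2),np.round(q[:2],1),round(np.degrees(q[2])%360,1))
E
```

```text
long top 1.6 [425.2  88.1] 169.4
long scn 1.95 [425.5  90.5] 168.3
long both 1.8 [425.1  88.3] 168.8
short top 1.56 [557.   78.6] 195.3
short scn 1.63 [557.3  82.5] 195.7
short both 1.81 [556.5  80.6] 197.3
hook top 1.88 [707.2  80.7] 186.9
hook scn 2.0 [705.8  83.6] 188.9
hook both 2.08 [706.2  82.1] 189.7
peg top 2.0 [566.3 -88. ] 175.4
peg scn 2.99 [564.3 -83.6] 174.9
peg both 2.64 [564.2 -87.8] 175.4
oblong top 1.99 [516.4 326.5] 342.4
oblong scn 2.16 [515.1 328.5] 342.4
oblong both 2.13 [516.2 327.8] 342.6
square top 1.97 [ 504.5 -343. ] 196.2
square scn 2.88 [ 501.8 -340.5] 195.3
square both 2.41 [ 504.  -342.7] 196.0
```

```bash
cat >> h.py <<'E'
from scipy.spatial.transform import Rotation as Ro
def go(x,y,z,objang=None):
    """moves: yaw first, then shift in the yawed tool frame. objang: object's x angle (deg); jaws go across it"""
    s=bot.sense();M=Ro.from_rotvec(s['ee_rot']).as_matrix();p=np.array(s['position'])
    jaw=np.degrees(np.arctan2(M[1,2],M[0,2]));w=0
    if objang is not None: w=-(((objang+90-jaw)+90)%180-90)
    M2=M@Ro.from_rotvec([np.radians(w),0,0]).as_matrix()
    d=M2.T@(np.array([x,y,z])-p)
    print('t',round(s['t'],2),'pos',p.round(1),'jaw',round(jaw,1),'toolx',M[:,0].round(3),'w',round(s['gripper_width'],1),'F',np.round(s['contact_force'],1),'j',np.round(s['joint_positions'],2))
    print('yaw rad',round(np.radians(w),3),'n',int(np.ceil(abs(w)/7)),'| shift',d.round(1),'n',np.ceil(np.linalg.norm(d)/38))
E
python3 -c "
from h import *
go(450,200,150,168.9)"
```

```text
t 0.9 pos [149.3 632.6 231.3] jaw 76.7 toolx [-0. -0. -1.] w 85.6 F [ 0.7 -0.1  0.2] j [-1.44  0.33  0.04  1.47 -0.01  1.34 -0.06]
yaw rad -0.038 n 1 | shift [  81.3 -378.3 -366.6] n 15.0
```

{"api": "arm_command", "payload": {
  "motion": [
    [[0,0,0],-0.038],
    [[5,-24,-23],0],
    [[5,-24,-23],0],
    [[5,-24,-23],0],
    [[5,-24,-23],0],
    [[5,-24,-23],0],
    [[5,-24,-23],0],
    [[5,-24,-23],0],
    [[5,-24,-23],0],
    [[5,-24,-23],0],
    [[5,-24,-23],0],
    [[5,-24,-23],0],
    [[5,-24,-23],0],
    [[5,-24,-23],0],
    [[5,-24,-23],0],
    [[5,-24,-23],0],
    [[5,-18,-21],0]
  ],
  "gripper": -0.15,
  "grip_force": 80
}}

```text
t: 2.32
position: [459.4, 189.8, 147.7]
ee_rot: [-1.069, 1.28, 1.082]
contact_force: [0.1, -0.2, -0.1]
gripper_width: 49.1
```

```bash
python3 -c "
from h import *
go(420.4,90.2,70,168.9)"
```

```text
t 2.32 pos [459.4 189.8 147.7] jaw 79.8 toolx [ 0.002  0.011 -1.   ] w 49.1 F [ 0.1 -0.2 -0.1] j [-0.87  0.08  0.42  1.96 -0.05  1.11  0.96]
yaw rad 0.015 n 1 | shift [  76.6   19.1 -106.1] n 4.0
```

{"api": "arm_command", "payload": {
  "motion": [
    [[0,0,0],0.015],
    [[15,4,-21],0],
    [[15,4,-21],0],
    [[15,4,-21],0],
    [[15,4,-21],0],
    [[16,3,-22],0],
    [[0,0,0],0]
  ]
}}

```text
t: 2.9
position: [422.3, 81.6, 68.6]
ee_rot: [-1.05, 1.286, 1.059]
contact_force: [-0.9, -0.1, -0.5]
gripper_width: 49.6
```

```bash
python3 - <<'E'
from h import *
go(420.4,90.2,6,168.9)
p,d=snap('scene');W=cloud('scene',d);cv2.imwrite('pics/a.png',cv2.resize(p[110:290,240:440],None,fx=3,fy=3))
E
```

```text
t 2.9 pos [422.3  81.6  68.6] jaw 78.2 toolx [ 0.007  0.012 -1.   ] w 49.6 F [-0.9 -0.1 -0.5] j [-0.77  0.03  0.5   2.19 -0.03  0.92  1.11]
yaw rad -0.012 n 1 | shift [62.7  3.7  7.2] n 2.0
```

View pics/a.png

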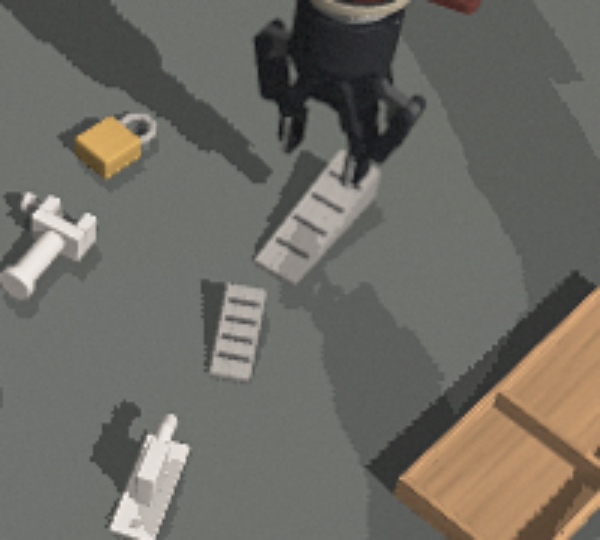

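The gripper hangs beside the long wedge at about (330,150), with the jaws across it, around 8 mm off its centre line. I'll correct that and go down.

{"api": "arm_command", "payload": {
  "motion": [
    [[0,4,7],-0.012],
    [[15,0,0],0],
    [[10,0,0],0],
    [[10,0,0],0],
    [[0,0,0],0]
  ]
}}

```text
t: 3.37
position: [424.6, 99.4, 37.3]
ee_rot: [-1.063, 1.268, 1.071]
contact_force: [-0.5, 0.3, -0.0]
gripper_width: 49.2
```

```bash
python3 -c "
from h import *
go(420.4,90.2,5,168.9)"
```

```text
t 3.37 pos [424.6  99.4  37.3] jaw 79.3 toolx [ 0.015  0.018 -1.   ] w 49.2 F [-0.5  0.3 -0. ] j [-0.78  0.1   0.48  2.21 -0.08  0.83  1.14]
yaw rad 0.008 n 1 | shift [ 32.    2.7 -10.5] n 1.0
```

{"api": "arm_command", "payload": {
  "motion": [
    [[0,2,-10],0.008],
    [[0,0,0],0],
    [[0,0,0],0],
    [[0,0,0],0]
  ]
}}

```text
t: 3.7
position: [421.5, 91.2, 38.6]
ee_rot: [-1.059, 1.269, 1.066]
contact_force: [-0.4, -0.1, -0.0]
gripper_width: 49.2
```

```bash
python3 -c "
from h import *
go(420.4,90.2,5,168.9)"
```

```text
t 3.7 pos [421.5  91.2  38.6] jaw 79.0 toolx [ 0.016  0.018 -1.   ] w 49.2 F [-0.4 -0.1 -0. ] j [-0.77  0.08  0.49  2.22 -0.07  0.83  1.14]
yaw rad 0.002 n 1 | shift [33.6  1.3 -1.9] n 1.0
```

{"api": "arm_command", "payload": {
  "motion": [
    [[10,1,-2],0],
    [[10,0,0],0],
    [[7,0,0],0],
    [[3,0,0],0],
    [[0,0,0],0],
    [[0,0,0],0]
  ]
}}

```text
t: 4.2
position: [420.9, 90.0, 5.7]
ee_rot: [-1.059, 1.268, 1.065]
contact_force: [0.4, -0.5, 1.2]
gripper_width: 49.1
```

```bash
python3 -c "
from h import *
go(420.4,90.2,3,168.9)"
```

```text
t 4.2 pos [420.9  90.    5.7] jaw 79.0 toolx [ 0.017  0.019 -1.   ] w 49.1 F [ 0.4 -0.5  1.2] j [-0.76  0.15  0.49  2.25 -0.12  0.75  1.19]
yaw rad 0.001 n 1 | shift [2.7 0.5 0. ] n 1.0
```

Lower 3 mm more, then close.

{"api": "arm_command", "payload": {
  "motion": [
    [[1.5,0,0],0],
    [[1.5,0,0],0],
    [[0,0,0],0]
  ]
}}

```text
t: 4.45
position: [421.0, 90.1, 2.4]
ee_rot: [-1.059, 1.269, 1.065]
contact_force: [0.3, -0.3, -0.5]
gripper_width: 48.9
```

{"api": "arm_command", "payload": {
  "motion": [
    [[0,0,0],0],
    [[0,0,0],0],
    [[0,0,0],0],
    [[0,0,0],0],
    [[0,0,0],0],
    [[0,0,0],0]
  ],
  "gripper": 0.5
}}

```text
t: 4.95
position: [421.0, 90.2, 3.1]
ee_rot: [-1.059, 1.268, 1.066]
contact_force: [-0.5, 0.4, -2.8]
gripper_width: 36.2
```

{"api": "arm_command", "payload": {
  "motion": [
    [[-8,0,0],0],
    [[-15,0,0],0],
    [[-25,0,0],0],
    [[-20,0,0],0],
    [[0,0,0],0],
    [[0,0,0],0],
    [[0,0,0],0]
  ]
}}

```text
t: 5.53
position: [418.7, 87.6, 74.9]
ee_rot: [-1.059, 1.271, 1.065]
contact_force: [0.5, 0.5, -2.2]
gripper_width: 36.3
```

```bash
python3 - <<'E'
from h import *
from math import *
a=radians(-17.6);c=np.array([516,327.3])
def T(c,deg,x,y):
    a=radians(deg);return np.array(c)+[cos(a)*x-sin(a)*y,sin(a)*x+cos(a)*y]
g=T(T(c,-17.6,-55,0),162.4,4.5,0);print(g)
go(g[0],g[1],75,162.4)
p,d=snap('scene');cv2.imwrite('pics/b.png',cv2.resize(p[80:290,240:500],None,fx=2.5,fy=2.5))
E
```

```text
[459.28515527 345.2910085 ]
t 5.53 pos [418.7  87.6  74.9] jaw 78.9 toolx [ 0.015  0.017 -1.   ] w 36.3 F [ 0.5  0.5 -2.2] j [-0.79  0.    0.49  2.2  -0.02  0.92  1.1 ]
yaw rad 0.114 n 1 | shift [  5.   39.3 257.8] n 7.0
```

View pics/b.png

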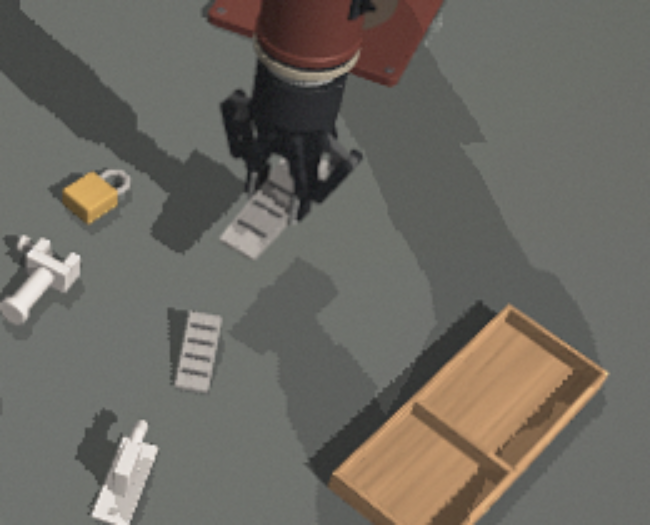

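The long wedge is gripped and held level, around (265,205). Carry it to the long bay.

{"api": "arm_command", "payload": {
  "motion": [
    [[0,0,0],0.114],
    [[0,4,26],0],
    [[0,4,26],0],
    [[1,4,26],0],
    [[1,4,26],0],
    [[0,4,26],0],
    [[1,4,26],0],
    [[1,4,26],0],
    [[0,4,26],0],
    [[1,4,26],0],
    [[0,3,24],0],
    [[0,0,0],0],
    [[0,0,0],0],
    [[0,0,0],0]
  ]
}}

```text
t: 6.75
position: [453.7, 351.5, 53.7]
ee_rot: [-0.971, 1.348, 0.977]
contact_force: [0.3, -0.0, -2.2]
gripper_width: 36.2
```

```bash
python3 - <<'E'
from h import *
go(459.3,345.3,10,162.4)
E
```

```text
t 6.75 pos [453.7 351.5  53.7] jaw 71.9 toolx [-0.007 -0.    -1.   ] w 36.2 F [ 0.3 -0.  -2.2] j [-1.01  0.35  0.33  1.85 -0.14  0.96  0.64]
yaw rad -0.009 n 1 | shift [43.6 -7.5 -4.1] n 2.0
```

{"api": "arm_command", "payload": {
  "motion": [
    [[0,-7.5,-4],-0.009],
    [[0,0,0],0],
    [[10,0,0],0],
    [[10,0,0],0],
    [[8,0,0],0],
    [[0,0,0],0],
    [[0,0,0],0],
    [[0,0,0],0]
  ]
}}

```text
t: 7.42
position: [456.7, 340.1, 18.9]
ee_rot: [-0.976, 1.354, 0.981]
contact_force: [-0.4, 0.1, -1.9]
gripper_width: 36.2
```

```bash
python3 - <<'E'
from h import *
go(459.3,345.3,9,162.4)
E
```

```text
t 7.42 pos [456.7 340.1  18.9] jaw 72.1 toolx [-0.012 -0.006 -1.   ] w 36.2 F [-0.4  0.1 -1.9] j [-0.98  0.4   0.32  1.88 -0.16  0.9   0.67]
yaw rad -0.005 n 1 | shift [ 9.8 -1.   5.8] n 1.0
```

{"api": "arm_command", "payload": {
  "motion": [
    [[2,-1,5],-0.005],
    [[4,0,0],0],
    [[2,0,0],0],
    [[1,0,0],0],
    [[0,0,0],0],
    [[0,0,0],0]
  ]
}}

```text
t: 7.92
position: [459.9, 346.2, 9.9]
ee_rot: [-0.98, 1.35, 0.985]
contact_force: [0.1, -0.6, -1.7]
gripper_width: 36.1
```

```bash
python3 - <<'E'
from h import *
go(459.3,345.3,8,162.4)
E
```

```text
t 7.92 pos [459.9 346.2   9.9] jaw 72.5 toolx [-0.011 -0.004 -1.   ] w 36.1 F [ 0.1 -0.6 -1.7] j [-0.98  0.42  0.31  1.87 -0.17  0.89  0.68]
yaw rad 0.002 n 1 | shift [ 1.9  0.3 -1. ] n 1.0
```

Nearly down. I'll lower until it touches, then release to about 49 mm and rise.

{"api": "arm_command", "payload": {
  "motion": [
    [[1,0,0],0],
    [[0.8,0,0],0],
    [[0,0,0],0],
    [[0,0,0],0]
  ]
}}

```text
t: 8.25
position: [460.0, 346.3, 9.5]
ee_rot: [-0.979, 1.349, 0.986]
contact_force: [-1.1, -1.2, 0.9]
gripper_width: 36.1
```

{"api": "arm_command", "payload": {
  "motion": [
    [[0,0,0],0],
    [[0,0,0],0],
    [[0,0,0],0],
    [[0,0,0],0],
    [[0,0,0],0],
    [[-5,0,0],0],
    [[-15,0,0],0],
    [[-25,0,0],0],
    [[-30,0,0],0],
    [[-15,0,0],0],
    [[0,0,0],0],
    [[0,0,0],0],
    [[0,0,0],0]
  ],
  "gripper": -0.12
}}

```text
t: 9.33
position: [461.2, 346.5, 104.6]
ee_rot: [-0.979, 1.349, 0.985]
contact_force: [0.5, 0.6, -0.5]
gripper_width: 47.8
```

```bash
python3 - <<'E'
from h import *
go(706.5,82,90,188.5)
E
```

```text
t 9.33 pos [461.2 346.5 104.6] jaw 72.5 toolx [-0.01  -0.003 -1.   ] w 47.8 F [ 0.5  0.6 -0.5] j [-1.    0.3   0.34  1.8  -0.12  1.07  0.64]
yaw rad -0.455 n 4 | shift [  12.9 -203.6 -297.8] n 10.0
```

{"api": "arm_command", "payload": {
  "motion": [
    [[-5,0,0],-0.115],
    [[-5,0,0],-0.115],
    [[0,0,0],-0.115],
    [[0,0,0],-0.11],
    [[0,-20,-30],0],
    [[0,-20,-30],0],
    [[0,-20,-30],0],
    [[0,-20,-30],0],
    [[0,-20,-30],0],
    [[0,-20,-30],0],
    [[0,-20,-30],0],
    [[0,-20,-30],0],
    [[0,-20,-30],0],
    [[0,-12,-18],0],
    [[0,0,0],0],
    [[0,0,0],0],
    [[0,0,0],0]
  ],
  "gripper": 0.25
}}

```text
t: 10.75
position: [698.6, 82.3, 86.6]
ee_rot: [-1.333, 1.16, 1.365]
contact_force: [0.7, -0.4, 0.1]
gripper_width: 31.9
```

```bash
python3 - <<'E'
from h import *
go(706.5,82,70,188.5)
E
```

```text
t 10.75 pos [698.6  82.3  86.6] jaw 100.4 toolx [-0.039 -0.018 -0.999] w 31.9 F [ 0.7 -0.4  0.1] j [-0.45  0.59  0.38  1.45 -0.21  1.19  1.71]
yaw rad 0.033 n 1 | shift [16.3 -8.4 -1.2] n 1.0
```

{"api": "arm_command", "payload": {
  "motion": [
    [[0,-8,-1],0.033],
    [[0,0,0],0],
    [[12,0,0],0],
    [[12,0,0],0],
    [[0,0,0],0],
    [[0,0,0],0],
    [[0,0,0],0]
  ]
}}

```text
t: 11.33
position: [699.7, 90.0, 56.3]
ee_rot: [-1.311, 1.175, 1.355]
contact_force: [-0.0, -0.4, -0.1]
gripper_width: 32.2
```

```bash
python3 - <<'E'
from h import *
go(706.5,82,12,188.5)
p,d=snap('scene');cv2.imwrite('pics/c.png',cv2.resize(p[180:320,220:400],None,fx=3.5,fy=3.5))
E
```

```text
t 11.33 pos [699.7  90.   56.3] jaw 99.1 toolx [-0.046 -0.016 -0.999] w 32.2 F [-0.  -0.4 -0.1] j [-0.45  0.63  0.37  1.46 -0.23  1.15  1.69]
yaw rad 0.01 n 1 | shift [44.  -7.7 -8.5] n 2.0
```

View pics/c.png

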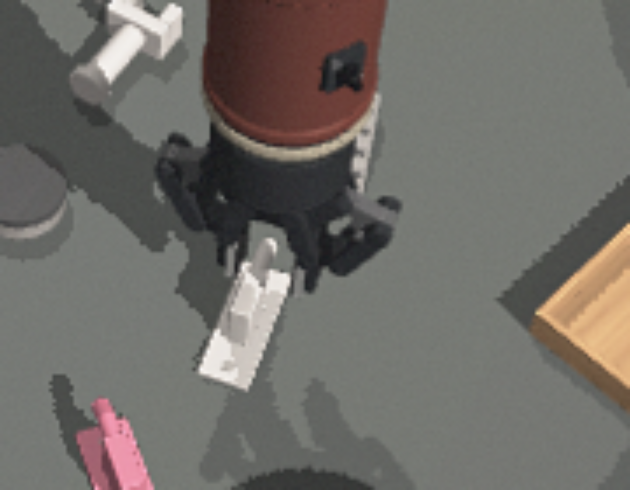

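The gripper stands over the horn end of the hook at (260,265), with the horn between the fingers. I'll shift out to the web and go down.

{"api": "arm_command", "payload": {
  "motion": [
    [[0,-7,-8],0.01],
    [[0,0,0],0],
    [[0,0,0],0]
  ]
}}

```text
t: 11.63
position: [709.3, 82.8, 57.3]
ee_rot: [-1.304, 1.179, 1.346]
contact_force: [1.3, -0.0, -0.7]
gripper_width: 31.9
```

```bash
python3 - <<'E'
from h import *
go(706.5,82,12,188.5)
E
```

```text
t 11.63 pos [709.3  82.8  57.3] jaw 98.5 toolx [-0.045 -0.015 -0.999] w 31.9 F [ 1.3 -0.  -0.7] j [-0.44  0.64  0.38  1.43 -0.23  1.16  1.69]
yaw rad -0.001 n 1 | shift [45.4  0.8  0. ] n 2.0
```

{"api": "arm_command", "payload": {
  "motion": [
    [[10,0,0],0],
    [[10,0,0],0],
    [[10,0,0],0],
    [[7,0,0],0],
    [[5,0,0],0],
    [[0,0,0],0],
    [[0,0,0],0],
    [[0,0,0],0]
  ]
}}

```text
t: 12.3
position: [706.7, 81.0, 9.4]
ee_rot: [-1.303, 1.181, 1.346]
contact_force: [-0.2, 0.2, -0.7]
gripper_width: 32.2
```

```bash
python3 - <<'E'
from h import *
go(706.5,82,12,188.5)
E
```

```text
t 12.3 pos [706.7  81.    9.4] jaw 98.4 toolx [-0.046 -0.016 -0.999] w 32.2 F [-0.2  0.2 -0.7] j [-0.43  0.69  0.36  1.47 -0.25  1.08  1.71]
yaw rad -0.002 n 1 | shift [-2.6  0.1  1. ] n 1.0
```

{"api": "arm_command", "payload": {
  "motion": [
    [[-2.5,0,0],0],
    [[0,0,0],0],
    [[0,0,0],0],
    [[0,0,0],0],
    [[0,0,0],0],
    [[0,0,0],0],
    [[0,0,0],0]
  ],
  "gripper": 0.85,
  "grip_force": 40
}}

```text
t: 12.88
position: [708.0, 81.5, 14.4]
ee_rot: [-1.305, 1.178, 1.344]
contact_force: [0.3, 0.4, -0.8]
gripper_width: 13.5
```

{"api": "arm_command", "payload": {
  "motion": [
    [[-6,0,0],0],
    [[-15,0,0],0],
    [[-25,0,0],0],
    [[-25,0,0],0],
    [[-15,0,0],0],
    [[0,0,0],0],
    [[0,0,0],0],
    [[0,0,0],0]
  ]
}}

```text
t: 13.55
position: [712.1, 82.5, 109.4]
ee_rot: [-1.305, 1.177, 1.343]
contact_force: [0.5, -0.2, -0.7]
gripper_width: 13.4
```

```bash
python3 - <<'E'
from h import *
go(587.5,304.6,100,162.4)
p,d=snap('scene');cv2.imwrite('pics/d.png',cv2.resize(p[160:320,220:400],None,fx=3,fy=3))
E
```

```text
t 13.55 pos [712.1  82.5 109.4] jaw 98.4 toolx [-0.042 -0.015 -0.999] w 13.4 F [ 0.5 -0.2 -0.7] j [-0.44  0.6   0.39  1.39 -0.22  1.24  1.68]
yaw rad 0.453 n 4 | shift [ 11.2 185.6 174.2] n 7.0
```

View pics/d.png

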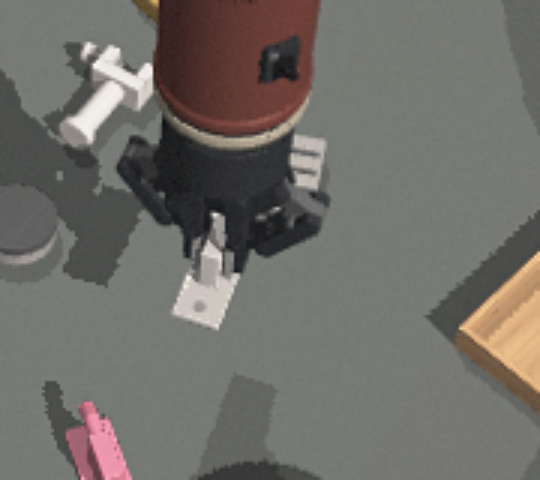

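The hook is held by its web, with the plate at (205,300). Carry it to the short bay.

{"api": "arm_command", "payload": {
  "motion": [
    [[0,0,0],0.115],
    [[0,0,0],0.115],
    [[0,0,0],0.115],
    [[0,0,0],0.11],
    [[0,23,22],0],
    [[0,23,22],0],
    [[0,23,22],0],
    [[0,23,22],0],
    [[0,23,22],0],
    [[0,23,22],0],
    [[0,23,22],0],
    [[0,23,20],0],
    [[0,0,0],0],
    [[0,0,0],0],
    [[0,0,0],0]
  ]
}}

```text
t: 14.85
position: [578.2, 311.7, 89.1]
ee_rot: [-0.954, 1.426, 0.982]
contact_force: [0.4, 0.4, 0.4]
gripper_width: 13.0
```

```bash
python3 - <<'E'
from h import *
go(587.5,304.6,40,162.4)
E
```

```text
t 14.85 pos [578.2 311.7  89.1] jaw 70.8 toolx [-0.07  -0.03  -0.997] w 13.0 F [0.4 0.4 0.4] j [-0.88  0.53  0.44  1.55 -0.24  1.19  0.85]
yaw rad -0.028 n 1 | shift [ 48.5 -13.8  -1.6] n 2.0
```

{"api": "arm_command", "payload": {
  "motion": [
    [[0,-13,-1],-0.028],
    [[0,0,0],0],
    [[12,0,0],0],
    [[12,0,0],0],
    [[12,0,0],0],
    [[0,0,0],0],
    [[0,0,0],0],
    [[0,0,0],0]
  ]
}}

```text
t: 15.52
position: [586.3, 298.9, 44.4]
ee_rot: [-0.97, 1.427, 0.998]
contact_force: [1.0, 0.1, -0.7]
gripper_width: 13.2
```

```bash
python3 - <<'E'
from h import *
go(587.5,304.6,17,162.4)
E
```

```text
t 15.52 pos [586.3 298.9  44.4] jaw 71.9 toolx [-0.076 -0.035 -0.997] w 13.2 F [ 1.   0.1 -0.7] j [-0.84  0.59  0.43  1.57 -0.26  1.13  0.91]
yaw rad -0.008 n 1 | shift [27.  -1.1  7.3] n 1.0
```

{"api": "arm_command", "payload": {
  "motion": [
    [[4,-1,7],-0.008],
    [[8,0,0],0],
    [[8,0,0],0],
    [[0,0,0],0],
    [[0,0,0],0],
    [[0,0,0],0]
  ]
}}

```text
t: 16.02
position: [588.2, 306.5, 22.5]
ee_rot: [-0.977, 1.421, 1.006]
contact_force: [-0.7, -0.1, -1.0]
gripper_width: 13.4
```

```bash
python3 - <<'E'
from h import *
go(587.5,304.6,18,162.4)
E
```

```text
t 16.02 pos [588.2 306.5  22.5] jaw 72.5 toolx [-0.075 -0.034 -0.997] w 13.4 F [-0.7 -0.1 -1. ] j [-0.84  0.62  0.42  1.57 -0.27  1.1   0.92]
yaw rad 0.002 n 1 | shift [ 4.6 -0.2 -1.7] n 1.0
```

{"api": "arm_command", "payload": {
  "motion": [
    [[1,0,-1.5],0],
    [[1,0,0],0],
    [[0.5,0,0],0],
    [[0,0,0],0],
    [[0,0,0],0]
  ]
}}

```text
t: 16.43
position: [588.1, 304.7, 20.8]
ee_rot: [-0.977, 1.42, 1.005]
contact_force: [-0.3, 0.1, -1.4]
gripper_width: 13.1
```

```bash
python3 - <<'E'
from h import *
go(587.5,304.6,18,162.4)
E
```

```text
t 16.43 pos [588.1 304.7  20.8] jaw 72.5 toolx [-0.074 -0.033 -0.997] w 13.1 F [-0.3  0.1 -1.4] j [-0.84  0.62  0.42  1.57 -0.27  1.09  0.92]
yaw rad 0.002 n 1 | shift [ 2.9  0.4 -0.1] n 1.0
```

{"api": "arm_command", "payload": {
  "motion": [
    [[1.2,0,0],0],
    [[0,0,0],0],
    [[0,0,0],0]
  ]
}}

```text
t: 16.68
position: [588.2, 304.7, 19.9]
ee_rot: [-0.976, 1.42, 1.005]
contact_force: [0.4, 0.9, -0.3]
gripper_width: 13.7
```

{"api": "arm_command", "payload": {
  "motion": [
    [[0,0,0],0],
    [[0,0,0],0],
    [[0,0,0],0],
    [[0,0,0],0],
    [[-6,0,0],0],
    [[-15,0,0],0],
    [[-25,0,0],0],
    [[-25,0,0],0],
    [[-15,0,0],0],
    [[0,0,0],0],
    [[0,0,0],0]
  ],
  "gripper": 0.2
}}

```text
t: 17.6
position: [594.4, 307.3, 110.7]
ee_rot: [-0.977, 1.421, 1.005]
contact_force: [-0.5, 0.3, -1.4]
gripper_width: 34.3
```

```bash
python3 - <<'E'
from h import *
go(554,79,90,195.7)
p,d=snap('scene');cv2.imwrite('pics/e.png',cv2.resize(p[180:330,340:520],None,fx=3.5,fy=3.5))
E
```

```text
t 17.6 pos [594.4 307.3 110.7] jaw 72.5 toolx [-0.074 -0.033 -0.997] w 34.3 F [-0.5  0.3 -1.4] j [-0.85  0.54  0.44  1.49 -0.24  1.25  0.89]
yaw rad -0.58 n 5 | shift [  31.2   98.2 -208.7] n 7.0
```

View pics/e.png

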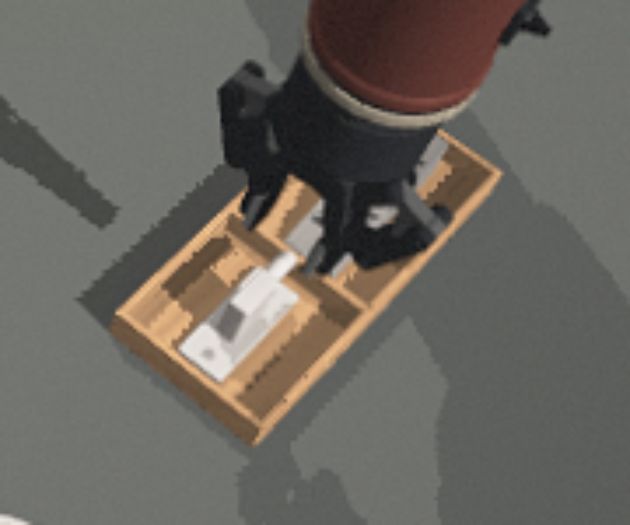

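Hook lies in the short bay at (240,325) and the long wedge shows in the long bay behind the gripper. Next is the short wedge, with slower moves to limit tilt drift.

{"api": "arm_command", "payload": {
  "motion": [
    [[0,0,0],-0.06],
    [[0,0,0],-0.06],
    [[0,0,0],-0.06],
    [[0,0,0],-0.06],
    [[0,0,0],-0.06],
    [[0,0,0],-0.06],
    [[0,0,0],-0.06],
    [[0,0,0],-0.06],
    [[0,0,0],-0.05],
    [[0,0,0],-0.05],
    [[0,0,0],0],
    [[0,0,0],0]
  ],
  "gripper": 0.03,
  "grip_force": 80
}}

```text
t: 18.65
position: [586.9, 303.9, 95.4]
ee_rot: [-1.403, 1.148, 1.489]
contact_force: [0.2, -0.5, 0.2]
gripper_width: 41.3
```

```bash
python3 - <<'E'
from h import *
go(548.5,78,90,195.7)
E
```

```text
t 18.65 pos [586.9 303.9  95.4] jaw 107.2 toolx [-0.092 -0.044 -0.995] w 41.3 F [ 0.2 -0.5  0.2] j [-0.77  0.54  0.32  1.5  -0.17  1.23  1.45]
yaw rad 0.026 n 1 | shift [  18.8   96.7 -206.9] n 7.0
```

{"api": "arm_command", "payload": {
  "motion": [
    [[-5,15,-33],0.026],
    [[-2,15,-33],0],
    [[-2,15,-33],0],
    [[0,15,-33],0],
    [[0,15,-33],0],
    [[0,15,-33],0],
    [[0,5,-9],0],
    [[0,0,0],0],
    [[0,0,0],0],
    [[0,0,0],0]
  ]
}}

```text
t: 19.48
position: [547.3, 72.9, 112.1]
ee_rot: [-1.372, 1.176, 1.464]
contact_force: [0.1, 0.3, -0.6]
gripper_width: 41.1
```

```bash
python3 - <<'E'
from h import *
go(548.5,78,50,195.5)
E
```

```text
t 19.48 pos [547.3  72.9 112.1] jaw 104.9 toolx [-0.099 -0.045 -0.994] w 41.1 F [ 0.1  0.3 -0.6] j [-0.57  0.32  0.42  1.78 -0.11  1.18  1.71]
yaw rad -0.01 n 1 | shift [61.4 -9.1  5.6] n 2.0
```

{"api": "arm_command", "payload": {
  "motion": [
    [[20,-3,2],-0.01],
    [[20,-3,2],0],
    [[20,-3,1],0],
    [[0,0,0],0],
    [[0,0,0],0],
    [[0,0,0],0]
  ]
}}

```text
t: 19.98
position: [550.5, 88.9, 49.3]
ee_rot: [-1.386, 1.162, 1.479]
contact_force: [-0.3, -0.3, -0.3]
gripper_width: 41.4
```

```bash
python3 - <<'E'
from h import *
go(548.5,78,10,195.5)
E
```

```text
t 19.98 pos [550.5  88.9  49.3] jaw 106.1 toolx [-0.097 -0.043 -0.994] w 41.4 F [-0.3 -0.3 -0.3] j [-0.57  0.4   0.39  1.81 -0.15  1.06  1.73]
yaw rad 0.01 n 1 | shift [39.7  0.7 -9.4] n 2.0
```

{"api": "arm_command", "payload": {
  "motion": [
    [[0,0,-9],0.01],
    [[0,0,0],0],
    [[0,0,0],0],
    [[0,0,0],0]
  ]
}}

```text
t: 20.32
position: [555.4, 80.8, 52.7]
ee_rot: [-1.381, 1.164, 1.468]
contact_force: [-1.0, 0.6, 0.5]
gripper_width: 41.5
```

```bash
python3 - <<'E'
from h import *
go(548.5,78,8,195.5)
E
```

```text
t 20.32 pos [555.4  80.8  52.7] jaw 105.5 toolx [-0.093 -0.041 -0.995] w 41.5 F [-1.   0.6  0.5] j [-0.56  0.4   0.4   1.81 -0.15  1.07  1.73]
yaw rad 0.0 n 1 | shift [45.2  2.8 -0.2] n 2.0
```

{"api": "arm_command", "payload": {
  "motion": [
    [[12,1,0],0],
    [[12,1,0],0],
    [[12,0.5,0],0],
    [[4,0,0],0],
    [[0,0,0],0],
    [[0,0,0],0],
    [[0,0,0],0]
  ]
}}

```text
t: 20.9
position: [548.0, 77.7, 9.1]
ee_rot: [-1.38, 1.164, 1.468]
contact_force: [0.2, 1.2, -0.2]
gripper_width: 41.4
```

```bash
python3 - <<'E'
from h import *
go(548.5,78,2.5,195.5)
E
```

```text
t 20.9 pos [548.   77.7   9.1] jaw 105.5 toolx [-0.093 -0.041 -0.995] w 41.4 F [ 0.2  1.2 -0.2] j [-0.55  0.45  0.38  1.85 -0.17  0.98  1.75]
yaw rad -0.001 n 1 | shift [ 6.5 -1.2  0.3] n 1.0
```

{"api": "arm_command", "payload": {
  "motion": [
    [[3,-0.5,0],0],
    [[2,-0.5,0],0],
    [[1,0,0],0],
    [[0,0,0],0],
    [[0,0,0],0]
  ]
}}

```text
t: 21.32
position: [549.6, 78.1, 3.6]
ee_rot: [-1.38, 1.162, 1.466]
contact_force: [0.6, 0.4, -0.2]
gripper_width: 41.4
```

{"api": "arm_command", "payload": {
  "motion": [
    [[0,0,0],0],
    [[0,0,0],0],
    [[0,0,0],0],
    [[0,0,0],0],
    [[0,0,0],0]
  ],
  "gripper": 0.6
}}

```text
t: 21.73
position: [549.9, 78.2, 4.2]
ee_rot: [-1.381, 1.161, 1.466]
contact_force: [-0.2, -1.0, 0.4]
gripper_width: 27.8
```

{"api": "arm_command", "payload": {
  "motion": [
    [[-8,0,0],0],
    [[-20,0,0],0],
    [[-30,0,0],0],
    [[-30,0,0],0],
    [[0,0,0],0],
    [[0,0,0],0],
    [[0,0,0],0]
  ]
}}

```text
t: 22.32
position: [557.1, 81.4, 96.6]
ee_rot: [-1.38, 1.164, 1.467]
contact_force: [0.7, -0.6, -2.0]
gripper_width: 28.2
```

```bash
python3 - <<'E'
from h import *
from math import *
def T(c,deg,x,y):
    a=radians(deg);return np.array(c)+[cos(a)*x-sin(a)*y,sin(a)*x+cos(a)*y]
g=T((503.3,-342),195.7,8,-47.5);print('target',g)
go(g[0],g[1],100,195.7)
p,d=snap('scene');cv2.imwrite('pics/f.png',cv2.resize(p[120:290,220:420],None,fx=3,fy=3))
E
```

```text
target [ 482.74494484 -298.43694561]
t 22.32 pos [557.1  81.4  96.6] jaw 105.4 toolx [-0.093 -0.041 -0.995] w 28.2 F [ 0.7 -0.6 -2. ] j [-0.57  0.35  0.41  1.77 -0.12  1.15  1.72]
yaw rad -0.005 n 1 | shift [  19.2  173.3 -345.6] n 11.0
```

View pics/f.png

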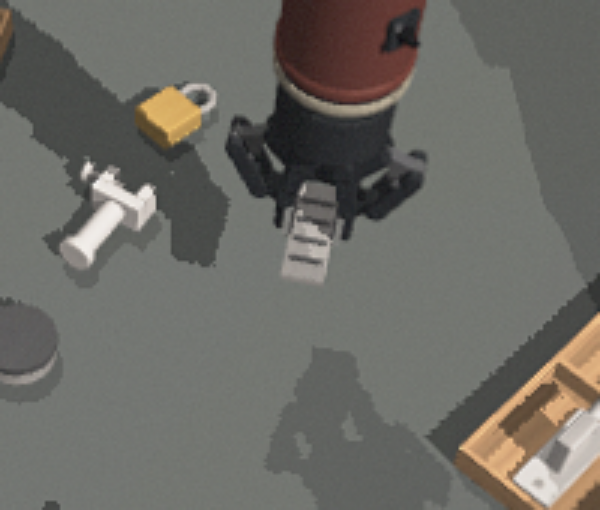

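Short wedge is held, at (308,235). Carry it over to the near bay of the square tray.

{"api": "arm_command", "payload": {
  "motion": [
    [[-3,17,-34],-0.005],
    [[0,17,-34],0],
    [[1,17,-34],0],
    [[1,17,-34],0],
    [[1,17,-34],0],
    [[1,17,-34],0],
    [[1,17,-34],0],
    [[1,17,-34],0],
    [[1,17,-34],0],
    [[1,17,-34],0],
    [[0,0,0],0],
    [[0,0,0],0],
    [[0,0,0],0],
    [[0,0,0],0]
  ]
}}

```text
t: 23.53
position: [473.1, -304.2, 100.4]
ee_rot: [-1.372, 1.171, 1.495]
contact_force: [-0.5, 0.8, -1.7]
gripper_width: 27.7
```

```bash
python3 - <<'E'
from h import *
go(482.7,-298.4,60,195.7)
E
```

```text
t 23.53 pos [ 473.1 -304.2  100.4] jaw 106.0 toolx [-0.115 -0.04  -0.993] w 27.7 F [-0.5  0.8 -1.7] j [-0.06  0.36  0.6   1.79 -0.12  1.13  2.43]
yaw rad 0.006 n 1 | shift [ 38.7 -15.7   3.2] n 2.0
```

{"api": "arm_command", "payload": {
  "motion": [
    [[10,-13,3],0.006],
    [[0,0,0],0],
    [[0,0,0],0],
    [[0,0,0],0]
  ]
}}

```text
t: 23.87
position: [484.6, -293.1, 87.7]
ee_rot: [-1.371, 1.17, 1.498]
contact_force: [0.3, -0.1, -1.7]
gripper_width: 27.3
```

```bash
python3 - <<'E'
from h import *
go(482.7,-298.4,20,195.7)
E
```

```text
t 23.87 pos [ 484.6 -293.1   87.7] jaw 106.1 toolx [-0.117 -0.039 -0.992] w 27.3 F [ 0.3 -0.1 -1.7] j [-0.07  0.39  0.59  1.79 -0.14  1.12  2.41]
yaw rad 0.007 n 1 | shift [67.6 -5.1 -4.2] n 2.0
```

{"api": "arm_command", "payload": {
  "motion": [
    [[15,-1,-4],0.007],
    [[15,-1,0],0],
    [[15,-1,0],0],
    [[10,-1,0],0],
    [[0,0,0],0],
    [[0,0,0],0],
    [[0,0,0],0]
  ]
}}

```text
t: 24.45
position: [484.7, -296.4, 34.2]
ee_rot: [-1.373, 1.17, 1.493]
contact_force: [-0.3, 0.8, -1.2]
gripper_width: 27.5
```

```bash
python3 - <<'E'
from h import *
go(482.7,-298.4,12,195.7)
E
```

```text
t 24.45 pos [ 484.7 -296.4   34.2] jaw 106.0 toolx [-0.113 -0.039 -0.993] w 27.5 F [-0.3  0.8 -1.2] j [-0.04  0.46  0.57  1.83 -0.18  1.01  2.44]
yaw rad 0.005 n 1 | shift [22.4 -0.2 -1.2] n 1.0
```

{"api": "arm_command", "payload": {
  "motion": [
    [[10,0,-1],0],
    [[7,0,0],0],
    [[4,0,0],0],
    [[1,0,0],0],
    [[0,0,0],0],
    [[0,0,0],0]
  ]
}}

```text
t: 24.95
position: [483.6, -299.0, 12.2]
ee_rot: [-1.375, 1.168, 1.49]
contact_force: [-0.2, -0.3, -0.9]
gripper_width: 28.0
```

```bash
python3 - <<'E'
from h import *
go(482.7,-298.4,9,195.7)
E
```

```text
t 24.95 pos [ 483.6 -299.    12.2] jaw 106.0 toolx [-0.11  -0.04  -0.993] w 28.0 F [-0.2 -0.3 -0.9] j [-0.03  0.49  0.56  1.84 -0.2   0.97  2.46]
yaw rad 0.006 n 1 | shift [3.3 0.3 0.8] n 1.0
```

{"api": "arm_command", "payload": {
  "motion": [
    [[1.5,0,0],0],
    [[1,0,0],0],
    [[0.5,0,0],0],
    [[0,0,0],0],
    [[0,0,0],0]
  ]
}}

```text
t: 25.37
position: [483.5, -299.3, 9.9]
ee_rot: [-1.376, 1.168, 1.49]
contact_force: [-0.1, 1.0, -0.7]
gripper_width: 28.2
```

{"api": "arm_command", "payload": {
  "motion": [
    [[0,0,0],0],
    [[0,0,0],0],
    [[0,0,0],0],
    [[0,0,0],0],
    [[-6,0,0],0],
    [[-20,0,0],0],
    [[-30,0,0],0],
    [[-35,0,0],0],
    [[0,0,0],0],
    [[0,0,0],0],
    [[0,0,0],0]
  ],
  "gripper": 0.03
}}

```text
t: 26.28
position: [494.3, -296.1, 106.5]
ee_rot: [-1.377, 1.169, 1.488]
contact_force: [-0.4, 1.2, -0.3]
gripper_width: 41.9
```

```bash
python3 - <<'E'
from h import *
from math import *
A=cloud('top',snap('top','t1.png')[1]);B=cloud('scene',snap('scene')[1])
f,q=fit('peg',[A,B],starts=[170,180]);print('peg now',f,q[:2],np.degrees(q[2])%360)
f,q=fit('short',[A,B],at=(490,-296),r=40,starts=[]or[190,200]);print(q)
q0=np.array([565.3,-86,175.2])
a=radians(175.2);g=q0[:2]+np.array([cos(a),sin(a)])*-5;print(g)
go(g[0],g[1],100,175.2)
E
```

```text
peg now 2.657334008625993 [564.45078654 -87.87343441] 175.45569735244345
[ 497.18139497 -292.69915154    3.4792653 ]
[570.2824643  -86.41838922]
t 26.38 pos [ 493.5 -295.7  105.3] jaw 106.0 toolx [-0.11  -0.041 -0.993] w 41.2 F [ 0.3 -0.6 -0.5] j [-0.07  0.38  0.6   1.76 -0.13  1.15  2.41]
yaw rad 0.363 n 3 | shift [-11.7 -58.6 214.8] n 6.0
```

{"api": "arm_command", "payload": {
  "motion": [
    [[-3,-10,35],0.12],
    [[-3,-10,36],0.12],
    [[-3,-10,36],0.123],
    [[-2,-10,36],0],
    [[-2,-10,36],0],
    [[-2,-10,36],0],
    [[0,0,0],0],
    [[0,0,0],0],
    [[0,0,0],0],
    [[0,0,0],0]
  ]
}}

```text
t: 27.22
position: [540.8, -75.2, 96.6]
ee_rot: [-1.112, 1.379, 1.204]
contact_force: [0.2, 0.1, -0.5]
gripper_width: 41.3
```

```bash
python3 - <<'E'
from h import *
go(570.3,-86.5,60,175.2)
E
```

```text
t 27.22 pos [540.8 -75.2  96.6] jaw 84.7 toolx [-0.125 -0.042 -0.991] w 41.3 F [ 0.2  0.1 -0.5] j [-0.44  0.36  0.57  1.8  -0.15  1.16  1.65]
yaw rad -0.009 n 1 | shift [ 33.  -34.6  -6.8] n 2.0
```

{"api": "arm_command", "payload": {
  "motion": [
    [[10,-33,-6],-0.009],
    [[10,0,0],0],
    [[0,0,0],0],
    [[0,0,0],0],
    [[0,0,0],0]
  ]
}}

```text
t: 27.63
position: [567.9, -92.3, 70.6]
ee_rot: [-1.111, 1.384, 1.207]
contact_force: [-0.1, 0.6, 0.4]
gripper_width: 41.4
```

```bash
python3 - <<'E'
from h import *
go(570.3,-86.5,15,175.2)
E
```

```text
t 27.63 pos [567.9 -92.3  70.6] jaw 84.7 toolx [-0.131 -0.044 -0.99 ] w 41.4 F [-0.1  0.6  0.4] j [-0.39  0.45  0.56  1.74 -0.19  1.14  1.71]
yaw rad -0.008 n 1 | shift [54.5 -8.9  9. ] n 2.0
```

{"api": "arm_command", "payload": {
  "motion": [
    [[12,-2,8],-0.008],
    [[12,-2,0],0],
    [[12,-2,0],0],
    [[0,0,0],0],
    [[0,0,0],0],
    [[0,0,0],0]
  ]
}}

```text
t: 28.13
position: [569.4, -86.0, 31.5]
ee_rot: [-1.116, 1.378, 1.213]
contact_force: [0.2, -0.6, 0.4]
gripper_width: 41.5
```

```bash
python3 - <<'E'
from h import *
go(570.3,-86.5,4.5,175.2)
p,d=snap('scene');cv2.imwrite('pics/g.png',cv2.resize(p[130:260,190:340],None,fx=4,fy=4))
E
```

```text
t 28.13 pos [569.4 -86.   31.5] jaw 85.2 toolx [-0.129 -0.042 -0.991] w 41.5 F [ 0.2 -0.6  0.4] j [-0.38  0.5   0.54  1.77 -0.22  1.07  1.72]
yaw rad -0.0 n 1 | shift [26.6 -4.3  1. ] n 1.0
```

View pics/g.png

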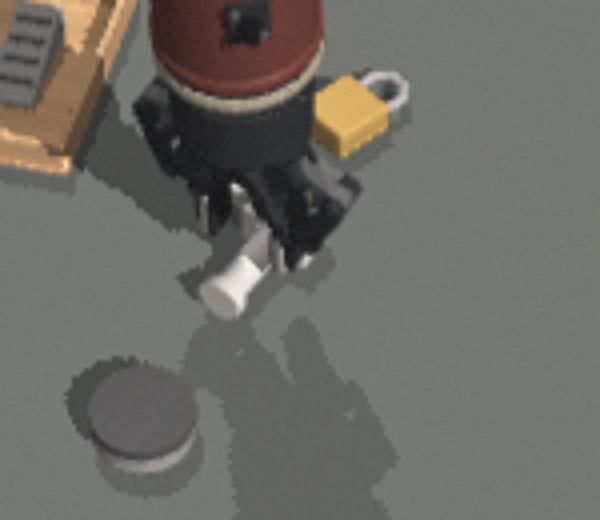

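Wedge visible in the square tray at (30,50). The shaft lies between the fingers and the knob is at (228,290). Go down and grip.

{"api": "arm_command", "payload": {
  "motion": [
    [[9,-1.5,1],0],
    [[8,-1.5,0],0],
    [[5,-1,0],0],
    [[2,0,0],0],
    [[0,0,0],0],
    [[0,0,0],0]
  ]
}}

```text
t: 28.68
position: [571.2, -86.5, 5.3]
ee_rot: [-1.117, 1.377, 1.212]
contact_force: [-1.1, -1.6, 0.8]
gripper_width: 41.4
```

```bash
python3 - <<'E'
from h import *
go(570.3,-86.5,4,175.2)
E
```

```text
t 28.68 pos [571.2 -86.5   5.3] jaw 85.2 toolx [-0.127 -0.042 -0.991] w 41.4 F [-1.1 -1.6  0.8] j [-0.37  0.54  0.53  1.78 -0.24  1.03  1.73]
yaw rad -0.0 n 1 | shift [1.4 0.7 0. ] n 1.0
```

{"api": "arm_command", "payload": {
  "motion": [
    [[1,0,0],0],
    [[0,0,0],0],
    [[0,0,0],0],
    [[0,0,0],0],
    [[0,0,0],0],
    [[0,0,0],0]
  ],
  "gripper": 0.75,
  "grip_force": 45
}}

```text
t: 29.18
position: [571.4, -86.8, 4.9]
ee_rot: [-1.117, 1.376, 1.211]
contact_force: [0.6, 0.3, -1.0]
gripper_width: 18.3
```

{"api": "arm_command", "payload": {
  "motion": [
    [[-8,0,0],0],
    [[-20,0,0],0],
    [[-30,0,0],0],
    [[-30,0,0],0],
    [[0,0,0],0],
    [[0,0,0],0],
    [[0,0,0],0]
  ]
}}

```text
t: 29.77
position: [582.5, -82.9, 98.0]
ee_rot: [-1.116, 1.377, 1.211]
contact_force: [0.2, -0.3, -1.4]
gripper_width: 18.0
```

```bash
python3 - <<'E'
from h import *
from math import *
def T(c,deg,x,y):
    a=radians(deg);return np.array(c)+[cos(a)*x-sin(a)*y,sin(a)*x+cos(a)*y]
# peg at angle 190 (skewed 5.7 to tray); bbox centre (4,9.5) onto bay centre, grip at x=-6
b=T((503.3,-342),195.7,0,47.5);g=T(b,190,-6-4,-9.5);print('target',b,g)
go(g[0],g[1],100,190)
p,d=snap('scene');cv2.imwrite('pics/i.png',cv2.resize(p[110:240,150:330],None,fx=4,fy=4))
E
```

```text
target [ 516.15352118 -387.72785796] [ 524.35194103 -376.63570252]
t 29.77 pos [582.5 -82.9  98. ] jaw 85.1 toolx [-0.127 -0.042 -0.991] w 18.0 F [ 0.2 -0.3 -1.4] j [-0.4   0.44  0.57  1.69 -0.19  1.2   1.69]
yaw rad -0.259 n 3 | shift [  17.8  106.3 -279.4] n 8.0
```

View pics/i.png

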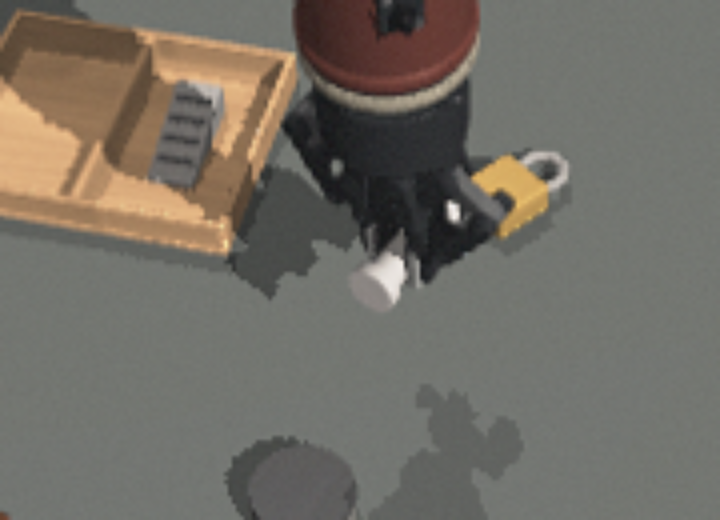

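Peg is held by the shaft, with the knob at (378,283). The short wedge lies in its bay at (187,135). Carry the peg to the far bay.

{"api": "arm_command", "payload": {
  "motion": [
    [[-2,0,0],-0.12],
    [[-2,0,0],-0.12],
    [[0,13,-35],-0.019],
    [[1,13,-35],0],
    [[2,13,-35],0],
    [[2,13,-35],0],
    [[2,13,-35],0],
    [[2,13,-35],0],
    [[2,13,-35],0],
    [[2,12,-30],0],
    [[0,0,0],0],
    [[0,0,0],0],
    [[0,0,0],0],
    [[0,0,0],0]
  ]
}}

```text
t: 30.98
position: [519.0, -379.1, 91.4]
ee_rot: [-1.288, 1.244, 1.456]
contact_force: [-0.4, 1.2, -0.5]
gripper_width: 18.4
```

```bash
python3 - <<'E'
from h import *
go(524.4,-376.6,60,190)
E
```

```text
t 30.98 pos [ 519.  -379.1   91.4] jaw 100.9 toolx [-0.152 -0.036 -0.988] w 18.4 F [-0.4  1.2 -0.5] j [ 0.08  0.56  0.59  1.57 -0.19  1.21  2.45]
yaw rad 0.016 n 1 | shift [ 30.1 -10.6   1.8] n 1.0
```

{"api": "arm_command", "payload": {
  "motion": [
    [[8,-9,1],0],
    [[0,0,0],0],
    [[0,0,0],0],
    [[12,-2,0],0],
    [[12,-2,0],0],
    [[0,0,0],0],
    [[0,0,0],0],
    [[0,0,0],0]
  ]
}}

```text
t: 31.65
position: [530.1, -369.2, 51.7]
ee_rot: [-1.291, 1.237, 1.466]
contact_force: [0.2, -1.0, -0.8]
gripper_width: 18.2
```

```bash
python3 - <<'E'
from h import *
go(524.4,-376.6,12,190)
E
```

```text
t 31.65 pos [ 530.1 -369.2   51.7] jaw 101.5 toolx [-0.153 -0.033 -0.988] w 18.2 F [ 0.2 -1.  -0.8] j [ 0.08  0.61  0.57  1.58 -0.22  1.16  2.45]
yaw rad 0.026 n 1 | shift [40.3  0.6 -6. ] n 2.0
```

{"api": "arm_command", "payload": {
  "motion": [
    [[3,0,-6],0.01],
    [[0,0,0],0],
    [[0,0,0],0],
    [[10,0,0],0],
    [[10,0,0],0],
    [[0,0,0],0],
    [[0,0,0],0],
    [[0,0,0],0]
  ]
}}

```text
t: 32.32
position: [527.1, -377.8, 27.1]
ee_rot: [-1.284, 1.245, 1.455]
contact_force: [-0.2, 0.2, -1.3]
gripper_width: 18.4
```

```bash
python3 - <<'E'
from h import *
go(524.4,-376.6,12,191)
E
```

```text
t 32.32 pos [ 527.1 -377.8   27.1] jaw 100.7 toolx [-0.153 -0.034 -0.988] w 18.4 F [-0.2  0.2 -1.3] j [ 0.1   0.64  0.56  1.59 -0.23  1.12  2.45]
yaw rad -0.004 n 1 | shift [15.3  0.   1.8] n 1.0
```

{"api": "arm_command", "payload": {
  "motion": [
    [[7,0,1.5],0],
    [[6,0,0],0],
    [[2,0,0],0],
    [[0,0,0],0],
    [[0,0,0],0],
    [[0,0,0],0]
  ]
}}

```text
t: 32.82
position: [524.4, -376.4, 10.7]
ee_rot: [-1.284, 1.244, 1.456]
contact_force: [0.4, 0.2, 0.2]
gripper_width: 18.3
```

{"api": "arm_command", "payload": {
  "motion": [
    [[1,0,0],0],
    [[0.5,0,0],0],
    [[0,0,0],0],
    [[0,0,0],0]
  ]
}}

```text
t: 33.15
position: [524.6, -376.7, 10.5]
ee_rot: [-1.285, 1.244, 1.455]
contact_force: [0.1, 0.5, -0.5]
gripper_width: 18.4
```

{"api": "arm_command", "payload": {
  "motion": [
    [[0,0,0],0],
    [[0,0,0],0],
    [[0,0,0],0],
    [[0,0,0],0],
    [[-6,0,0],0],
    [[-20,0,0],0],
    [[-30,0,0],0],
    [[-35,0,0],0],
    [[-20,0,30],0],
    [[-10,0,36],0],
    [[0,0,36],0],
    [[0,0,36],0],
    [[0,0,36],0],
    [[0,0,36],0],
    [[0,0,36],0],
    [[0,0,0],0],
    [[0,0,0],0],
    [[0,0,0],0]
  ],
  "gripper": 0.3
}}

```text
t: 34.65
position: [496.5, -122.1, 139.2]
ee_rot: [-1.287, 1.243, 1.448]
contact_force: [-0.4, -0.1, -0.2]
gripper_width: 30.1
```

```bash
python3 - <<'E'
from h import *
go(560,-60,150,190)
p,d=snap('top','t2.png');A=cloud('top',d)
p2,d2=snap('scene');B=cloud('scene',d2)
for n,at,r,st in(('long',(463.5,344),60,[162]),('hook',(587.5,304.6),42,[162]),('short',(490.4,-296.3),40,[196]),('peg',(518,-379),45,[190])):
    for W in (A,B):
        V=W.copy();V[...,2]-=5
        f,q=fit(n,[V],at=at,r=r,starts=st);print(n,round(f,2),q[:2].round(1),round(np.degrees(q[2])%360,1))
c1=cv2.resize(p[100:330,100:480],None,fx=2.1,fy=2.1,interpolation=cv2.INTER_CUBIC);cv2.imwrite('pics/k.png',c1)
cv2.imwrite('pics/l.png',cv2.resize(p2[100:320,130:490],None,fx=2.2,fy=2.2,interpolation=cv2.INTER_CUBIC))
E
```

```text
t 34.65 pos [ 496.5 -122.1  139.2] jaw 100.6 toolx [-0.146 -0.035 -0.989] w 30.1 F [-0.4 -0.1 -0.2] j [-0.36  0.24  0.55  1.83 -0.07  1.24  1.97]
yaw rad 0.011 n 1 | shift [-22.1 -70.8  50. ] n 3.0
long 2.92 [463.6 344.6] 162.9
long 2.52 [465.4 346.5] 163.1
hook 2.82 [586.4 303.3] 162.6
hook 2.47 [587.  305.6] 165.9
short 2.1 [ 491.5 -298.2] 194.5
short 2.32 [ 491.8 -295.2] 196.9
peg 3.75 [ 520.5 -378.5] 192.2
peg 4.99 [ 516.5 -376.9] 192.9
```

View pics/k.png

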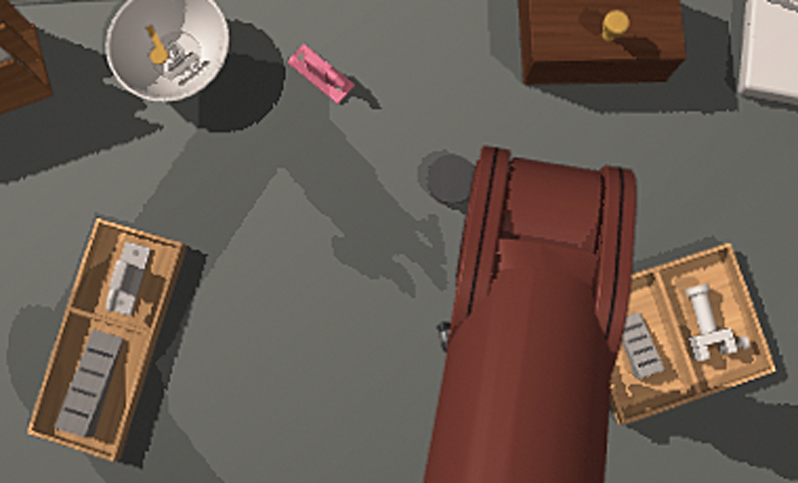

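View pics/l.png

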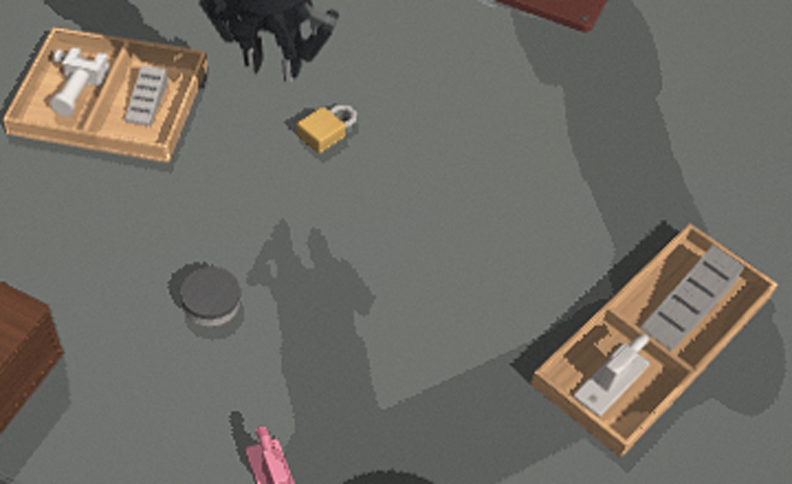

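Both views show all four things in their bays, with the padlock, tin and pink hook where they were. The peg's screw is near the outer wall at top-view (745,345), so I'll check its clearance and heights.

```bash
python3 - <<'E'
from h import *
from math import *
p,d=snap('top');A=cloud('top',d);B=cloud('scene',snap('scene')[1])
a=radians(195.7);c,s=cos(a),sin(a)
for W in(A,B):
    D=W[...,:2]-[503.3,-342];X=c*D[...,0]+s*D[...,1];Y=-s*D[...,0]+c*D[...,1]
    g=np.full((14,10),np.nan)
    for i in range(14):
        for j in range(10):
            m=(X>-70+10*i)&(X<-60+10*i)&(Y>=2+10*j)&(Y<12+10*j)
            if m.any(): g[i,j]=np.nanmax(W[m][:,2])
    print(np.round(g))
b=radians(192.2)
for o in((518.5,-377.7),):
    for q in((37,41),(46,22),(18,-22),(-38,-14)):
        w=np.array(o)+[cos(b)*q[0]-sin(b)*q[1],sin(b)*q[0]+cos(b)*q[1]]-[503.3,-342]
        print(q,'tray',round(c*w[0]+s*w[1],1),round(-s*w[0]+c*w[1],1))
cv2.imwrite('pics/m.png',cv2.resize(p[200:310,370:480],None,fx=5,fy=5,interpolation=cv2.INTER_CUBIC))
E
```

```text
[[ 7.  8.  7.  9.  8.  8. 10.  8. 25. 27.]
 [25.  9.  9.  7.  7.  7.  8.  9. 17. 26.]
 [26. 10. 30. 36. 33. 25.  8.  8. 25. 26.]
 [25.  9. 25. 36. 34.  6.  9.  7. 14. 27.]
 [25.  8. 25. 32. 31.  9.  7.  9.  8. 28.]
 [28.  8. 28. 32. 31.  8.  9.  9.  8. 27.]
 [ 8.  8. 28. 35. 30.  9.  8.  8.  8. 28.]
 [24.  8. 29. 31. 31.  8.  7.  8. 16. 27.]
 [24. 36. 38. 36. 34. 34.  9.  9. 27. 25.]
 [23. 35. 34. 35. 36. 36.  9. 23.  9. 27.]
 [24. 37. 35.  9. 34. 36. 29. 29.  8. 26.]
 [28.  7. 10.  9. 36. 35.  8. 25.  9. 26.]
 [26.  9.  8. 10.  9.  8.  7.  9.  7. 28.]
 [23.  9.  8.  9. 11.  9.  9.  7. 21. 27.]]
[[nan nan nan nan nan  4.  6.  6. 25. 25.]
 [22.  8.  8.  7.  7.  6.  7.  7. 24. 26.]
 [ 6.  7. 30. 33. 30.  7.  8.  7. 24. 23.]
 [11.  9. 32. 34. 32.  7.  7.  7. 25. 24.]
 [ 9.  8. 24. 31. 26.  5.  8.  6. 24. 25.]
 [ 6.  8. 27. 29. nan  7.  7.  7. 28. 24.]
 [ 8.  6. 29. 31. nan  7.  7.  7. 24. 26.]
 [19. 34. 36. 34. 24.  9.  6.  7. 30. 26.]
 [ 9. 35. 37. 35. 35. 33.  8.  7. 28. 22.]
 [32. 34. 33. 33. 36. 34. 22. 20. 27. nan]
 [30. 34. nan 23. 35. 32. 25. 26. 27. 24.]
 [ 8.  7. nan nan nan nan 22. 21. 26. 25.]
 [ 5.  8. nan  6.  9.  4.  7.  5. 23. 23.]
 [ 5.  7.  9. 10.  7.  7. 12.  8. 25. 25.]]
(37, 41) tray 34.5 77.1
(46, 22) tray 42.3 57.6
(18, -22) tray 11.7 15.4
(-38, -14) tray -43.8 26.8
```

View pics/m.png

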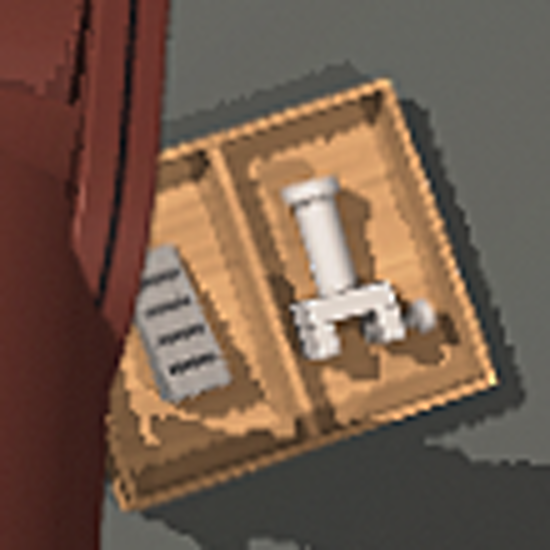

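The peg lies flat: knob and clamp tops read about 33–36 mm (33 expected), and it is clear of the walls. Handing in.

```bash
python3 -c "
from h import *
print(bot.finish_job())"
```

```text
the job is handed in; nothing more can be done
None
```

I made up both kits in the order you listed and handed the job in at about 35 s. `finish_job` gives no verdict, so these are my own checks.

**Where things are:**
- **Oblong tray:** the long wedge is in the long bay and the white umbrella hook is in the short bay.
- **Square tray:** the short wedge and the coat peg have a bay each.

**Final checks:**
- **Fit:** both cameras, fitted against the known shapes, put all four things flat in their bays, same side down, and clear of the walls. They are within about 5 mm of where I aimed.
- **Peg heights:** its knob and clamp tops read 33–36 mm in the top camera, where 33 mm is expected.
- **Left alone:** by eye, the padlock, the tin and the pink hook are where they were. I did not re-measure them.
- **Robot:** the gripper was empty and clear at about 139 mm, and the force reading was near zero.

**What disagreed or drifted:**
- The two cameras differed by up to 4 mm and about 3°.
- The peg fit was the loosest, so I checked the peg separately with the height readings and a close-up. I set it about 5° off square on purpose, to stay clear of the last joint's limit.
- The tool tilted by up to about 9° over the job. It did not visibly affect how anything lies.

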